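# Switch on the glue warmer and turn it up one click

### The arm

A 6-joint arm with a two-finger parallel gripper is mounted at the origin on the work surface. World frame = base frame: x ahead of the robot, y to its left, z up, the work surface at z = 0. Lengths are in mm, angles in rad, forces in N, time in s.
With the tool pointing down it reaches from about 275 to 1000 mm from the base axis. Payload 8.4 kg.
Tool frame: the origin (TCP) lies midway between the tips of the shut fingers; the grasp point (between the pads) lies 19 mm behind it; z points along the fingers, y is the line along which they close (so a half turn about z gives the same grasp; the last joint's range is limited). The gripper opens to 85 mm and grips with 20 to 120 N. Pads are 22 mm wide; open, the fingers measure 114 mm over their backs; the gripper's body (76 mm by 85 mm) begins 54 mm behind the grasp point. The pads swing forward as they close: fully open they stand 13 mm farther back than shut.
Start: joints at [1.241, 0.353, 1.633, -0, 1.155, -0.002], TCP at [201.224, 591.724, 231.281] pointing down, gripper open.
Joint ranges: [-2.63, 2.63], [-0.92, 2.1], [0.06, 2.66], [-1.3, 4.44], [0, 2.69], [-3.02, 3.02]. Speed limits (rad/s): [2.22, 2.22, 2.79, 3.14, 3.14, 3.14].

### API

Orientations are given as [roll, pitch, yaw] about the fixed x, y, z axes, in that order (R = Rz(yaw) Ry(pitch) Rx(roll)).
In Python, from rig import r gives the robot as it stands.
- The arm moves only by the shell command python3 -m inch 'ROWS' [OPENING] [FORCE]. ROWS is JSON, a list that holds one entry, the list of rows, each a list of 6 numbers: the shift along the tool's x, y, z scaled (see below), then the turn, a rotation vector about the tool's x, y, z scaled (see below). In form: [[[tx, ty, tz, wx, wy, wz], ...]]. A call has 1 to 8 rows; each row is the pose to reach, as a shift and turn from the pose commanded when the call began, along the tool's axes at that moment, turning the shorter way round; what a row does not reach only later rows make up. The controller multiplies each number of a shift by 20 cm and each number of a turn by pi rad. A row lasts 1/12 s, in which the tool goes at most 41.7 mm and 7.16 degrees, less where a joint would pass 70% of its speed; a pose out of reach is approached as far as the arm can. A call with a number of a shift or a turn outside -1 to 1 is refused whole. A call with a gripper value outside its range is refused whole. OPENING is the gripper's target within -1 to 1 (fully open at 1, half-way at 0, shut at -1), set as the call begins (- or left out, the last holds). The fingers move at their own pace and stop on an object; FORCE is the grip in N (left out, the last holds). Time passes only in rows, so rows that repeat a pose let the fingers close. It gives the time, the measured TCP pose, the force, the opening and the grip force at its end, in the units of the state.
- r.sense(): the state, without advancing time (a new reading comes with each control period).
- r.grab_frame(name): name is "scene" or "top" or "wrist"; returns the picture (400x640x3 uint8, red, green, blue); there is no depth.
- r.camera_info(name): a dict with "K" (3x3 intrinsics, pixels), "rvec" (rotation vector, rad) and "tvec" (3), from world to camera coordinates, as OpenCV has them; the wrist camera has in their place "mount" (4x4, takes a point from camera to tool coordinates, whose origin is the TCP and whose axes are the flange's). Camera axes: x right, y down, z forward; pixel columns grow to the right and rows downward; lengths in mm; the calibration is good to about 2 mm. A picture is of the moment at which its call begins: read the wrist's pose just before it. camera_info takes no time and is no camera call.
- r.sign_off(): hands the job in; it is judged then, once.
The state is a dict: "clock": time; "qpos": joint angles; "qvel": joint speeds; "joint_efforts": joint torques, N m; "eef_pos": TCP position; "tcp_rot": TCP orientation; "contact_force": force on the tool from outside, world axes, zero at the start; "wrist_torque": the same for the moment, N m; "opening": opening from 0.0 (shut) to 1.0 (fully open); "grasp_force": force on a finger pad.
Only numpy, scipy, OpenCV 4.12 (cv2) and the standard library are available. Lean on these libraries where they do the work, as an engineer would, in place of code of your own. Each camera call takes 0.05 s, during which the arm holds its last target. There are 200 camera calls.

### The job

Switch the glue warmer on by pressing its rocker switch, and roll its thermostat wheel up (its top towards the can) by one click from where it stands now, so that it rests in the next detent. Work with the fingertips only: nothing is to be picked up, and the warmer, its lid and the things around it stay where they are. Finish clear of everything.

Things in the scene. Friction and masses are not known exactly. Their poses are not given: they have to be found in the camera images.
- warmer: Electric glue warmer, loose, 2.5 to 3.3 kg, on rubber feet: white housing 260 x 200 mm, 62 mm high; low control ledge in front, round collar (160 mm across, to 102 mm) with lidded can behind. Origin on the table, 148 mm behind the front edge, midway across; x points from front to rear, z up. Collar axis at x = 22, y = 0 mm. Lid knob's top: 144 mm
- wheel_top (a point): Top of the thermostat wheel's rim, midway across it, 74 mm above the table; fixed to the warmer, axes as warmer. Black knurled edge wheel, 60 mm diameter, 18 mm wide, axle level along the warmer's y; its top 12 mm stands out of the ledge between two grey cheeks (10 x 60 mm, along x, tops 6 mm lower than the wheel's). The collar is 60 mm away
- dial_mark (a point): Middle of the third narrowest white bar on the wheel's rim, 30 mm from the axle; turns with the wheel and is on top when dial is 1.047. Bars get wider from setting to setting; the one in use is on top, at the index lines on the cheeks
- dial (a joint): Wheel angle in rad; grows (up) as the rim's top moves along the warmer's +x, towards the can. Detents every 0.5236, from 0 to 2.618; let go, it pulls into the nearest. At the start it rests at 0.524 or 1.047. A click is 15.7 mm at the rim and takes up to 1.5 N: press on the top with a fingertip (some 4 to 12 N) and draw it level
- switch_edge (a point): Middle of the standing half of the black rocker switch, 11 mm from its pivot, moving with it. Rocker on the ledge beside the wheel, 28 mm long (along the warmer's x), 24 mm wide: two 14 mm flats meeting at the pivot, 64.5 mm above the table; bezel 64 mm high. While off the front half stands up, its end 5.5 mm above the pivot, the rear half lies level
- rocker (a joint): Rocker switch in rad: 0 off, 0.4 on (front half pressed down level). It snaps over past the middle and stays; pressing down at switch_edge takes about 4 N and some 4.5 mm of travel
- lid: The steel lid that lies loose on the can, 142 mm across, with a black knob (26 mm across, 31 mm high) on top; origin at the underside of its rim. To be left alone
- stupa: A small white stupa-shaped ornament with gilt bands, 72 mm across and 118 mm high, standing beside the warmer; origin at the centre of its foot. To be left alone
- jar: A closed amber glass jar, 60 mm across and 75 mm high, standing beside the warmer; origin at the centre of its foot. To be left alone
- brush: A flat paint brush with wooden handle and metal ferrule, 214 mm long, 20 mm wide, 12 mm high, lying on the table between the warmer and the robot; origin under its middle, its x along the handle towards the bristles. To be left alone

How it is judged:
By the outcome, as a careful person would: the job done as asked, in the order asked, and still so for the second after the job is handed in, with the robot touching nothing.
It also fails if it takes over 38 s, if anything falls off the work surface, if the arm or the gripper's body presses on something with over 40 N, if the wrist force passes 120 N, or if a joint passes its speed limit or range.

## Working session

There is one attempt and no reset: what is moved stays moved. The work goes in short steps, Python scripts to look and compute and a shell command to move; the robot and the scene stay as the last step left them, time stands still between calls to the robot, and variables do not carry over. Pictures are saved under pics/ and viewed, at most 10 in all, crops included, and the job is handed in when it is done.

```bash
mkdir -p pics; ls; python3 - <<'E'
from rig import r
import cv2
for n in("scene","top"):
    cv2.imwrite(f"pics/{n}0.png",r.grab_frame(n)[:,:,::-1])
    print(n,r.camera_info(n))
print(r.camera_info("wrist"))
s=r.sense();print(s)
E
```

```text
pics
scene {'K': array([[363.11523423,   0.        , 320.69637027],
       [  0.        , 363.11523423, 197.6921444 ],
       [  0.        ,   0.        ,   1.        ]]), 'rvec': array([ 1.90147953,  1.58471838, -0.6348272 ]), 'tvec': array([-166.22508282, -323.07151363, 1447.230279  ])}
top {'K': array([[462.87225038,   0.        , 314.26257266],
       [  0.        , 462.87225038, 198.90526966],
       [  0.        ,   0.        ,   1.        ]]), 'rvec': array([ 2.11924081, -2.12819011,  0.17541422]), 'tvec': array([ 78.52019181, 564.70966685, 991.65814757])}
{'K': array([[293.64217001,   0.        , 315.47813698],
       [  0.        , 293.64217001, 199.18821949],
       [  0.        ,   0.        ,   1.        ]]), 'mount': array([[-1.97993448e-04, -9.48569290e-01, -3.16569523e-01,
         8.12747293e+01],
       [ 9.99999563e-01,  1.01262563e-04, -9.28857319e-04,
         1.00708615e+00],
       [ 9.13142168e-04, -3.16569569e-01,  9.48568856e-01,
        -1.41432121e+02],
       [ 0.00000000e+00,  0.00000000e+00,  0.00000000e+00,
         1.00000000e+00]])}
{'clock': 0.1, 'qpos': array([ 1.24061723e+00,  3.53570184e-01,  1.63403467e+00,  1.71265358e-05,
        1.15523653e+00, -2.42501021e-03]), 'qvel': array([-0.00199402, -0.00108967, -0.00189374, -0.0009424 ,  0.00064767,
        0.00042057]), 'joint_efforts': array([-5.61544512e-04, -6.06353760e+01, -3.42816710e+01, -9.97509642e-05,
        3.89112218e-03, -1.03025599e-05]), 'eef_pos': array([201.07053578, 591.32501465, 230.65294499]), 'tcp_rot': array([-3.14034396e+00, -1.86883972e-05,  2.81383163e+00]), 'contact_force': array([ 0.4000375 ,  0.2973858 , -0.26262183]), 'wrist_torque': array([-0.02298838, -0.00982271,  0.05081157]), 'grasp_force': 0.0, 'opening': 1.0021751052081433}
```

View pics/top0.png

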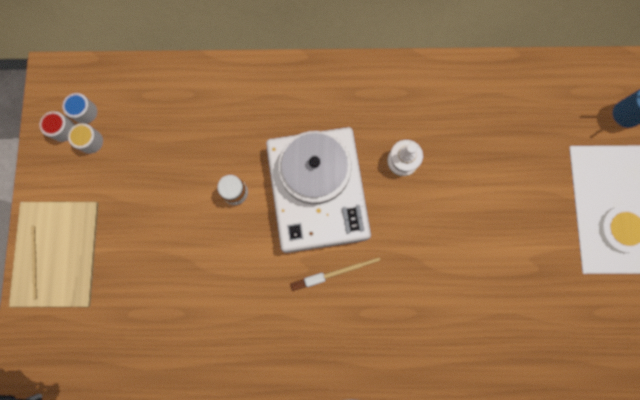

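View pics/scene0.png

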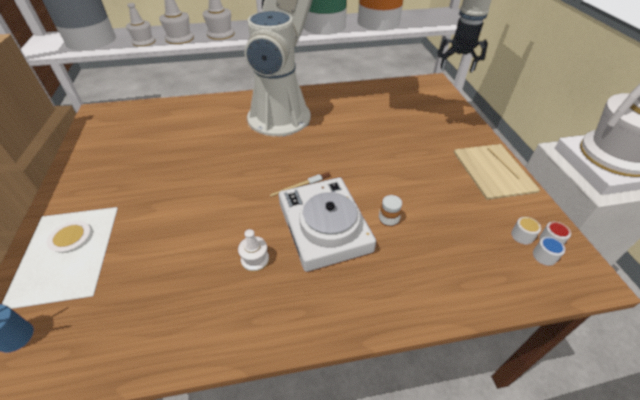

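The top view shows the warmer with its front towards the robot: switch near (295,232), wheel near (352,219), knob (314,162), brush from (291,285) to (380,260). I'll compute rough positions from these and plan a wrist look.

```bash
cat > h.py <<'E'
from rig import r
import numpy as np, cv2
from scipy.spatial.transform import Rotation as R
def cam(n):
    c=r.camera_info(n)
    if n!="wrist":
        Rm=cv2.Rodrigues(c["rvec"])[0]; return c["K"],Rm,c["tvec"]
    s=r.sense(); T=np.eye(4); T[:3,:3]=R.from_euler("xyz",s["tcp_rot"]).as_matrix(); T[:3,3]=s["eef_pos"]
    M=np.linalg.inv(T@c["mount"]); return c["K"],M[:3,:3],M[:3,3]
def onz(c,uv,z):
    K,Rm,t=c; o=-Rm.T@t; d=Rm.T@np.linalg.inv(K)@[*uv,1]
    return o+d*(z-o[2])/d[2]
def tri(cs,uvs):
    A=[];b=[]
    for (K,Rm,t),uv in zip(cs,uvs):
        P=K@np.c_[Rm,t]
        for i in(0,1): q=P[i]-uv[i]*P[2]; A.append(q[:3]);b.append(-q[3])
    return np.linalg.lstsq(np.array(A),np.array(b),rcond=None)[0]
def goal(p,yaw,roll=np.pi):
    "row numbers (shift/200, rotvec/pi) from measured pose to world pose with tool down"
    s=r.sense(); R0=R.from_euler("xyz",s["tcp_rot"]); G=R.from_euler("xyz",[roll,0,yaw])
    return np.round(np.r_[R0.inv().apply(p-s["eef_pos"])/200,(R0.inv()*G).as_rotvec()/np.pi],4)
E
python3 - <<'E'
from h import *
c=cam("top")
for n,uv,z in [("sw",(295,232),65),("wh",(352,219),74),("knob",(314,162),144),("fl",(282,250),62),("fr",(369,238),62),("rl",(267,137),62),("rr",(352,129),62),("b1",(291,285),8),("b2",(380,260),8),("stupa",(404,162),30)]: print(n,onz(c,uv,z).round(1))
print(onz(c,(0,0),0))
E
```

```text
sw [489.  118.4  65. ]
wh [515.9  -6.3  74. ]
knob [626.2  75.4 144. ]
fl [450.  146.9  62. ]
fr [475.4 -43.6  62. ]
rl [707.1 183.5  62. ]
rr [724.8 -10.8  62. ]
b1 [374.3 130.1   8. ]
b2 [429.9 -73.3   8. ]
stupa [ 654.7 -132.4   30. ]
[1099.91235644  886.39809179    0.        ]
```

```bash
python3 - <<'E'
from h import *
print(goal(np.array([495,60,190]),np.pi+0.13), goal(np.array([350,320,230]),2.9))
E
```

```text
[-2.2466e+00 -2.0418e+00  2.0580e-01 -4.0000e-04 -1.0000e-04 -1.4570e-01] [-1.1417e+00 -1.0447e+00  4.5000e-03 -4.0000e-04 -0.0000e+00 -2.7400e-02]
```

```bash

python3 -m inch '[[[-0.99,-0.9,0,0,0,-0.07],[-0.99,-0.9,0,0,0,-0.07],[-0.99,-0.9,0,0,0,-0.07],[-0.99,-0.9,0,0,0,-0.07],[-0.99,-0.9,0,0,0,-0.07],[-0.99,-0.9,0,0,0,-0.07],[-0.99,-0.9,0,0,0,-0.07]]]' -1 40
python3 - <<'E'
from h import *
print(goal(np.array([495,60,190]),np.pi+0.13))
E
```

```text
clock: 0.68
eef_pos: [331.7, 353.6, 230.9]
tcp_rot: [-3.14, 0.0, 3.033]
contact_force: [0.7, 0.7, -0.7]
opening: 0.012
grasp_force: 0.0
[-9.7160e-01 -1.3697e+00  2.0750e-01 -6.0000e-04 -1.0000e-04 -7.6100e-02]
```

```bash

python3 -m inch '[[[-0.7,-0.98,0.1,0,0,-0.076],[-0.7,-0.98,0.1,0,0,-0.076],[-0.7,-0.98,0.1,0,0,-0.076],[-0.7,-0.98,0.1,0,0,-0.076],[-0.7,-0.98,0.1,0,0,-0.076],[-0.7,-0.98,0.1,0,0,-0.076],[-0.7,-0.98,0.1,0,0,-0.076]]]'
python3 - <<'E'
from h import *
print(goal(np.array([495,60,190]),np.pi+0.13))
E
```

```text
clock: 1.27
eef_pos: [451.0, 142.4, 210.7]
tcp_rot: [-3.139, 0.0, -3.015]
contact_force: [0.3, 0.9, 0.5]
opening: 0.002
grasp_force: 0.0
[-1.660e-01 -4.363e-01  1.046e-01 -7.000e-04  1.000e-04 -9.000e-04]
```

```bash

python3 -m inch '[[[-0.12,-0.44,0.1,0,0,0],[-0.12,-0.44,0.1,0,0,0],[-0.12,-0.44,0.1,0,0,0],[-0.12,-0.44,0.1,0,0,0]]]'
python3 - <<'E'
from h import *
im=r.grab_frame("wrist"); np.savez("v1.npz",*cam("wrist")); cv2.imwrite("pics/w1.png",im[:,:,::-1])
print(r.sense()["eef_pos"])
E
```

```text
clock: 1.6
eef_pos: [484.3, 61.4, 190.4]
tcp_rot: [-3.141, -0.002, -3.014]
contact_force: [-0.9, 1.0, 1.0]
opening: 0.003
grasp_force: 0.0
[483.85719065  62.82188528 190.79972069]
```

View pics/w1.png

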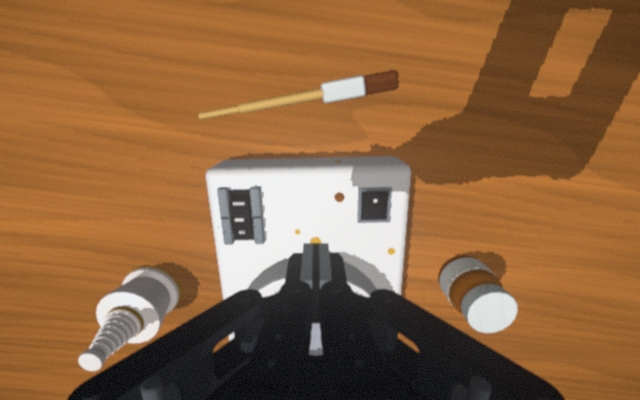

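The wrist view shows the wheel at about (241,217) with its bars between the grey cheeks, and the switch at (374,204). I'll take closer views of each, which also triangulates them.

```bash

python3 -m inch '[[[0.12,-0.3,0.2,0,0,0],[0.12,-0.3,0.2,0,0,0],[0.12,-0.3,0.2,0,0,0],[0.12,-0.3,0.2,0,0,0]]]'
python3 - <<'E'
from h import *
im=r.grab_frame("wrist"); np.savez("v2.npz",*cam("wrist")); cv2.imwrite("pics/w2.png",im[:,:,::-1])
E
python3 -m inch '[[[0,0.5,0,0,0,0],[0,0.5,0,0,0,0],[0,0.5,0,0,0,0],[0,0.5,0,0,0,0],[0,0.5,0,0,0,0]]]'
python3 - <<'E'
from h import *
im=r.grab_frame("wrist"); np.savez("v3.npz",*cam("wrist")); cv2.imwrite("pics/w3.png",im[:,:,::-1])
a=cv2.imread("pics/w2.png");b=im[:,:,::-1]
f=lambda i,x,y:cv2.resize(i[y:y+200,x:x+200],(400,400),interpolation=cv2.INTER_CUBIC)
cv2.imwrite("pics/c1.png",np.hstack([f(a,220,110),f(b,220,110)]))
E
```

```text
clock: 1.98
eef_pos: [466.9, 1.3, 150.7]
tcp_rot: [3.141, -0.002, -3.012]
contact_force: [-0.4, -0.5, -0.2]
opening: 0.001
grasp_force: 0.0
clock: 2.45
eef_pos: [455.4, 102.3, 152.2]
tcp_rot: [3.141, 0.002, -3.007]
contact_force: [0.6, -1.1, -1.0]
opening: 0.001
grasp_force: 0.0
```

View pics/w2.png

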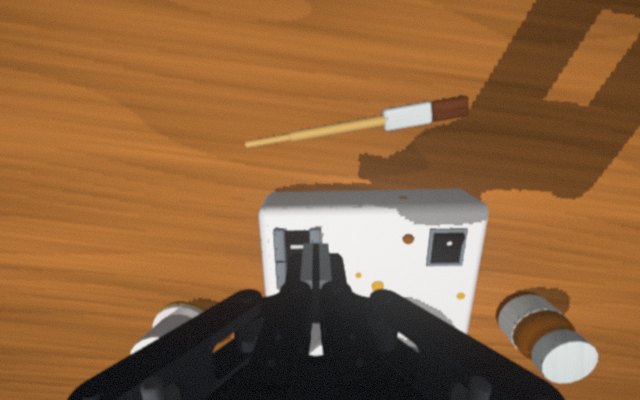

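View pics/w3.png

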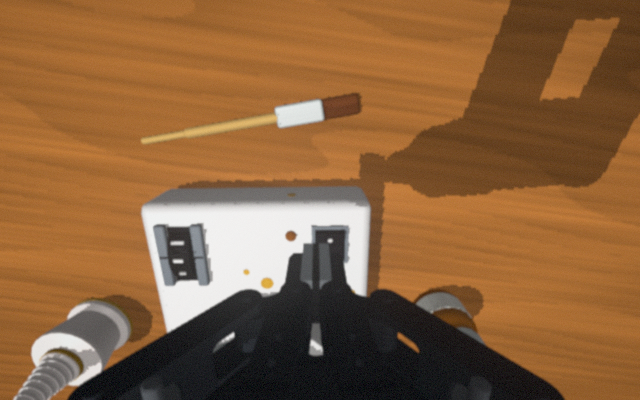

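w2/w3 show the wheel at about (181,254) in w3 and the switch bezel at about (446,247) in w2. I'll enlarge these for precise picks.

```bash
python3 - <<'E'
import cv2,numpy as np
f=lambda n,x,y:cv2.resize(cv2.imread(f"pics/{n}.png")[y:y+75,x:x+100],(400,300),interpolation=cv2.INTER_CUBIC)
cv2.imwrite("pics/c2.png",np.vstack([np.hstack([f("w1",190,180),f("w1",325,165)]),np.hstack([f("w3",130,215),f("w2",395,210)])]))
E
```

```text
(no output)
```

View pics/c2.png

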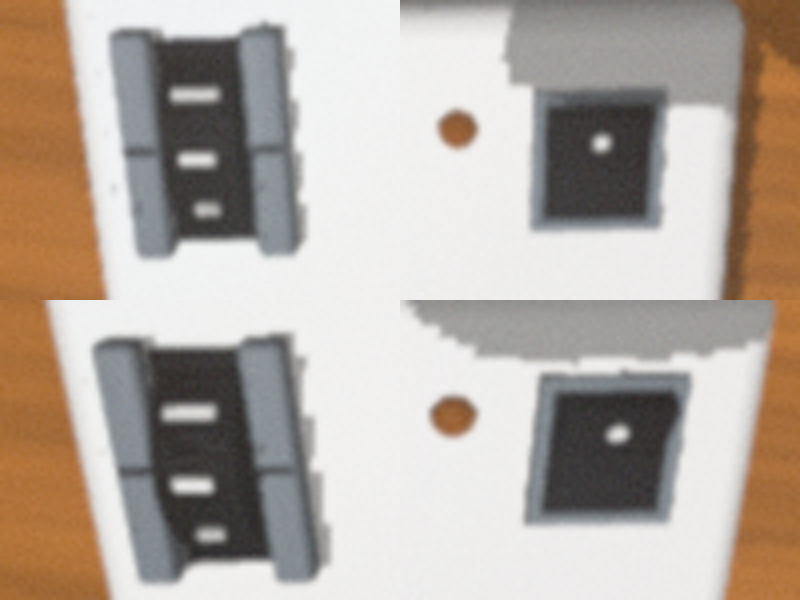

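```bash
python3 - <<'E'
from h import *
L=lambda n:[np.load(n)[k] for k in("arr_0","arr_1","arr_2")]
v1,v2,v3=L("v1.npz"),L("v2.npz"),L("v3.npz")
pk=lambda x,y,ox,oy:(ox+(x%400)/4,oy+(y%300)/4)
sw=[tri([v1,v2],[pk(*a,325,165),pk(*b,395,210)]) for a,b in [((533,90),(542,375)),((667,90),(690,375)),((530,228),(527,523)),((660,228),(665,523)),((601,143),(618,433))]]
wh=[tri([v1,v3],[pk(*a,190,180),pk(*b,130,215)]) for a,b in [((197,160),(192,485)),((140,151),(135,471)),((268,149),(273,470)),((195,95),(189,413)),((207,209),(210,535))]]
print(np.round(sw,1),np.mean(sw[:4],0),np.round(wh,1),sep="\n")
# single view on known heights
print([onz(v1,pk(601,143,325,165),67).round(1),onz(v1,pk(597,159,325,165),64).round(1),onz(v2,pk(606,449,395,210),64).round(1)])
print([onz(v1,pk(197,160,190,180),74).round(1),onz(v3,pk(192,485,130,215),74).round(1)])
t=cam("top");print(onz(t,(295,232),64),onz(t,(352.5,218.5),74))
E
```

```text
[[476.5 103.3  62.6]
 [472.9 135.5  61.3]
 [511.2 108.3  64.2]
 [509.1 141.5  60. ]
 [486.4 121.1  66.2]]
[492.4378362  122.14164473  62.03840646]
[[515.6  -4.3  79.3]
 [518.  -19.3  72.8]
 [512.   11.2  76.2]
 [501.   -6.3  75.7]
 [529.4  -2.1  76.2]]
[array([485.4, 121.1,  67. ]), array([490.5, 121.7,  64. ]), array([492.2, 120.6,  64. ])]
[array([518.7,  -5. ,  74. ]), array([518.3,  -7.2,  74. ])]
[489.05981818 118.49532559  64.        ] [516.9802648   -7.39667799  74.        ]
```

```bash
python3 - <<'E'
from h import *
s=r.sense();print(s["eef_pos"],s["contact_force"],goal(np.array([478,119.5,78]),np.pi+0.13))
E
```

```text
[455.43350878 101.31425475 151.99336138] [ 1.45346074 -0.052039   -0.74074715] [-0.1234  0.0751  0.3701  0.      0.0004  0.0012]
```

```bash

python3 -m inch '[[[-0.123,0.075,0.2,0,0,0],[-0.123,0.075,0.34,0,0,0],[-0.123,0.075,0.36,0,0,0],[-0.123,0.075,0.36,0,0,0],[-0.123,0.075,0.36,0,0,0]]]'
python3 - <<'E'
from h import *
s=r.sense();print(s["eef_pos"],s["contact_force"],goal(np.array([478,119.5,70]),np.pi+0.13))
E
```

```text
clock: 2.92
eef_pos: [477.4, 117.6, 79.9]
tcp_rot: [-3.141, -0.001, -3.011]
contact_force: [-0.6, -0.7, 0.0]
opening: -0.003
grasp_force: 0.0
[477.39312504 117.58161314  79.88995374] [-0.56979697 -0.65480421  0.01765954] [-0.0043  0.0091  0.0494 -0.0001 -0.0002  0.0001]
```

```bash

python3 -m inch '[[[0,0.005,0.03,0,0,0],[0,0.005,0.045,0,0,0],[0,0.005,0.055,0,0,0],[0,0.005,0.055,0,0,0]]]'
python3 -m inch '[[[0,0,0.005,0,0,0],[0,0,0.01,0,0,0],[0,0,0.01,0,0,0]]]'
```

```text
clock: 3.25
eef_pos: [477.5, 119.0, 68.7]
tcp_rot: [3.142, 0.001, -3.011]
contact_force: [-0.0, -1.2, 1.9]
opening: 0.002
grasp_force: 1.0
clock: 3.5
eef_pos: [477.4, 119.1, 66.3]
tcp_rot: [3.142, 0.0, -3.011]
contact_force: [-1.1, -0.4, -0.2]
opening: -0.001
grasp_force: 0.0
```

```bash

python3 -m inch '[[[0,0,0.005,0,0,0],[0,0,0.008,0,0,0],[0,0,0.008,0,0,0]]]'
```

```text
clock: 3.75
eef_pos: [477.5, 119.2, 64.6]
tcp_rot: [3.142, 0.0, -3.011]
contact_force: [-0.4, -0.2, 1.2]
opening: 0.0
grasp_force: 0.0
```

```bash

python3 -m inch '[[[0,0,0.003,0,0,0],[0,0,0.003,0,0,0]]]'
python3 -m inch '[[[0,0,-0.1,0,0,0],[0.12,0,-0.3,0,0,0],[0.12,-0.2,-0.4,0,0,0],[0.12,-0.4,-0.4,0,0,0],[0.12,-0.4,-0.4,0,0,0],[0.12,-0.4,-0.4,0,0,0]]]'
python3 - <<'E'
from h import *
im=r.grab_frame("wrist"); c=cam("wrist"); np.savez("v4.npz",*c); cv2.imwrite("pics/w4.png",im[:,:,::-1])
K,Rm,t=c
P=lambda X:(lambda q:q[:2]/q[2])(K@(Rm@np.array(X)+t))
a,b=P([491,121,64]),P([518,-6,74]);print(a,b)
f=lambda p:cv2.resize(im[int(p[1])-37:int(p[1])+38,int(p[0])-50:int(p[0])+50,::-1],(400,300),interpolation=cv2.INTER_CUBIC)
cv2.imwrite("pics/c4.png",np.hstack([f(b),f(a)]))
s=r.sense();print(s["eef_pos"],goal(np.array([510,-7,85]),np.pi+.13))
E
```

```text
clock: 3.92
eef_pos: [477.5, 119.2, 64.5]
tcp_rot: [3.142, 0.0, -3.011]
contact_force: [-2.1, 0.1, 6.4]
opening: -0.004
grasp_force: 3.3
clock: 4.42
eef_pos: [464.5, 35.0, 144.7]
tcp_rot: [-3.141, 0.001, -3.014]
contact_force: [0.1, 0.7, -0.3]
opening: 0.0
grasp_force: 0.0
[410.52951395 249.34976562] [255.59524061 266.60434533]
[464.03503762  36.04063184 144.14049649] [-2.003e-01 -2.429e-01  2.957e-01  1.000e-04  1.000e-04 -5.000e-04]
```

View pics/c4.png

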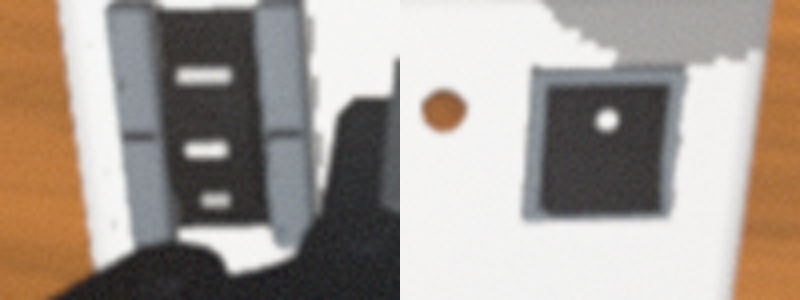

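Wheel (left) unchanged. The tip reached 64.5 mm on the rocker's front half, with the force dropping at the snap, so the switch is over. Now the wheel.

```bash

python3 -m inch '[[[-0.2,-0.243,0.1,0,0,0],[-0.2,-0.243,0.2,0,0,0],[-0.2,-0.243,0.295,0,0,0],[-0.2,-0.243,0.295,0,0,0],[-0.2,-0.243,0.295,0,0,0]]]'
python3 -m inch '[[[0,0,0.03,0,0,0],[0,0,0.045,0,0,0],[0,0,0.05,0,0,0],[0,0,0.05,0,0,0]]]'
```

```text
clock: 4.88
eef_pos: [508.4, -5.2, 83.8]
tcp_rot: [3.141, -0.004, -3.01]
contact_force: [-0.4, -0.1, 0.6]
opening: -0.001
grasp_force: 0.0
clock: 5.22
eef_pos: [510.0, -5.9, 75.5]
tcp_rot: [-3.142, 0.001, -3.01]
contact_force: [-0.5, -0.3, 0.5]
opening: -0.003
grasp_force: 0.0
```

```bash

python3 -m inch '[[[0,0,0.004,0,0,0],[0,0,0.008,0,0,0],[0,0,0.008,0,0,0]]]'
python3 -m inch '[[[0,0,0.003,0,0,0],[0,0,0.003,0,0,0]]]'
```

```text
clock: 5.47
eef_pos: [510.4, -6.2, 73.9]
tcp_rot: [-3.142, 0.001, -3.011]
contact_force: [-0.6, 0.4, 3.3]
opening: 0.005
grasp_force: 1.6
clock: 5.63
eef_pos: [511.0, -6.2, 73.8]
tcp_rot: [3.142, 0.002, -3.011]
contact_force: [-0.6, 1.2, 9.3]
opening: 0.002
grasp_force: 4.4
```

```bash

python3 -m inch '[[[-0.01,0,0,0,0,0],[-0.02,0,0,0,0,0],[-0.03,0,0,0,0,0],[-0.04,0,0,0,0,0]]]'
python3 -m inch '[[[-0.01,0,0,0,0,0],[-0.02,0,0,0,0,0],[-0.03,0,0,0,0,0],[-0.04,0,0,0,0,0],[-0.04,0,0,0,0,0]]]'
```

```text
clock: 5.97
eef_pos: [518.9, -5.0, 73.9]
tcp_rot: [3.141, 0.002, -3.011]
contact_force: [0.2, 2.6, 9.3]
opening: -0.003
grasp_force: 4.7
clock: 6.38
eef_pos: [527.1, -3.9, 73.7]
tcp_rot: [3.141, 0.002, -3.011]
contact_force: [-0.3, 2.4, 8.5]
opening: 0.001
grasp_force: 4.3
```

Lift off and look.

```bash

python3 -m inch '[[[0,0,-0.1,0,0,0],[0.1,0.1,-0.3,0,0,0],[0.3,0.2,-0.4,0,0,0],[0.3,0.2,-0.4,0,0,0],[0.3,0.2,-0.4,0,0,0],[0.3,0.2,-0.4,0,0,0],[0.3,0.2,-0.4,0,0,0]]]'
python3 - <<'E'
from h import *
im=r.grab_frame("wrist"); c=cam("wrist"); np.savez("v5.npz",*c); cv2.imwrite("pics/w5.png",im[:,:,::-1])
K,Rm,t=c
P=lambda X:(lambda q:q[:2]/q[2])(K@(Rm@np.array(X)+t))
a,b=P([491,121,64]),P([518,-6,74]);print(a,b)
f=lambda p:cv2.resize(im[int(p[1])-37:int(p[1])+38,int(p[0])-50:int(p[0])+50,::-1],(400,300),interpolation=cv2.INTER_CUBIC)
cv2.imwrite("pics/c5.png",np.hstack([f(b),f(a)]))
print(r.sense()["contact_force"])
E
```

```text
clock: 6.97
eef_pos: [462.0, 27.4, 152.7]
tcp_rot: [-3.141, 0.001, -3.011]
contact_force: [0.9, -0.3, 0.9]
opening: -0.002
grasp_force: 0.0
[416.70178193 248.32673263] [267.40228486 264.59316212]
[-0.19733787  0.33255018 -0.87406024]
```

View pics/c5.png

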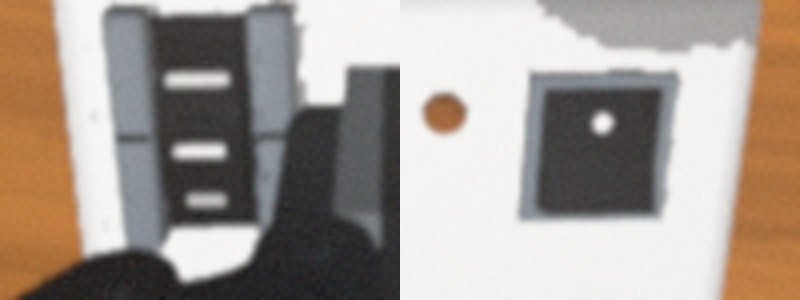

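The bars are one setting wider (widths 54/44/28 became 66/54/40 in the crop), with the middle one at the index lines. The rocker dot has shifted towards the front, which fits the front half lying level. The arm is clear, with 80 mm of air below the tips.

```bash
python3 -m inch '[[[0,0,-0.2,0,0,0],[0,0,-0.2,0,0,0],[0,0,-0.2,0,0,0],[0,0,-0.2,0,0,0]]]'; python3 -c "
from rig import r
print(r.sign_off())"
```

```text
clock: 7.35
eef_pos: [461.5, 27.3, 192.2]
tcp_rot: [3.142, -0.0, -3.011]
contact_force: [-0.2, 0.8, -1.2]
opening: 0.001
grasp_force: 0.0
the job is handed in; nothing more can be done
None
```

I pressed the rocker on, then rolled the thermostat wheel up one click into the next detent; the job is handed in at about 7.4 s with the arm clear, and the last camera view agrees with both.

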